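Refit the handle of a feed changeover switch and change the feed over

ROBOT

A 7-joint arm with a two-finger parallel gripper is mounted at the origin on a cart in front of the work surface, level with it; the furniture and walls round the work are solid. World frame = base frame: x ahead of the robot, y to its left, z up, the work surface at z = 0. Lengths are in m, angles in rad, forces in N, time in s.
With the tool pointing down it reaches from about 0.4 to 0.85 m from the base axis. Payload 10.4 kg.
Tool frame: the origin (TCP) lies midway between the tips of the shut fingers; the grasp point (between the pads) lies 19 mm behind it (env.hold_point_z is the distance from the TCP to the grasp point, in m); x points along the fingers, z is the direction in which the jaws open and shut, and the axes are right-handed (so a half turn about x gives the same grasp; the last joint's range is limited). The gripper opens to 85 mm and grips with 20 to 120 N. Pads are 22 mm wide; open, the fingers measure 114 mm over their backs; the gripper's body (76 mm by 85 mm) begins 54 mm behind the grasp point. The pads swing forward as they close: fully open they stand 13 mm farther back than shut.
Start: joints at [-1.241, 0.332, -0.065, 1.46, 0.022, 1.35, -0.088], TCP at [0.216, 0.587, 0.231] pointing down, gripper open.
Joint ranges: [-2.6, 2.6], [-0.5, 2.12], [-1.47, 1.34], [0.16, 2.42], [-1.27, 4.41], [0.06, 2.06], [-2.6, 2.6]. Speed limits (rad/s): [2.22, 2.22, 2.79, 2.79, 3.14, 3.14, 3.14].

INTERFACE

Orientations are given as a unit quaternion [w, x, y, z].
In Python, from rig import env, grip, ik, optics, ticket, read_time_s, read_joint_positions, read_joint_vel, read_joint_efforts, read_tcp_pos, read_ee_rot, read_ft_force, read_moment, read_width gives the robot as it stands. The module is installed in compiled form; this text tells all that it offers. Calls block until the motion is done:
- env.move_ptp(position, orientation): joint-space move of the TCP to a pose.
- env.servo_line(position, feed=0.15, attitude=None, contact_N=None): straight line of the TCP; attitude=None keeps the orientation; feed is the mean speed in m/s. With contact_N (N) it stops when the force on the tool has changed by that much, and returns True; else False.
- env.move_j(angles): joint-space move.
- grip(opening): finger opening in m; the grip force is fixed at half the most; returns when the fingers have stopped.
- env.wait(seconds).
- ik(position, orientation): joint angles nearest the present ones, or None.
- optics.read_camera(name): name is "scene" or "top" or "wrist"; returns the picture (480x640x3 uint8, blue, green, red); there is no depth.
- optics.camera_info(name): a dict with "K" (3x3 intrinsics, pixels), "k1" (the pictures are not rectified: a ray, as slopes to the right and down, at radius r is drawn at 1 + k1 r^2 times it, then the intrinsics apply), "R" (3x3) and "t" (3): a world point X has camera coordinates R X + t. Camera axes: x right, y down, z forward; pixel columns grow to the right and rows downward; lengths in m; the calibration is good to about 2 mm. A picture is of the moment at which its call begins: read the wrist's pose just before it. camera_info takes no time and is no camera call; for the wrist camera it gives the pose at the moment of the call.
A pose or a line that the arm cannot do raises env.IKError and nothing moves.
- ticket.sign_off(): hands the job in, once; it reports no verdict.
Readings, each from a call of its own:
- read_time_s(): time.
- read_joint_positions(): joint angles.
- read_joint_vel(): joint speeds.
- read_joint_efforts(): joint torques, N m.
- read_tcp_pos(): TCP position.
- read_ee_rot(): TCP orientation.
- read_ft_force(): force on the tool from outside, world axes, zero at the start.
- read_moment(): the same for the moment, N m.
- read_width(): finger opening in m.
Only numpy, scipy, OpenCV 4.12 (cv2) and the standard library are available. Lean on these libraries where they do the work, as an engineer would, in place of code of your own. Each camera call takes 0.05 s, during which the arm holds its last target. There are 200 camera calls.

TASK

The handle has come off the feed changeover switch in the lid of the grey box. Put it back on the shaft, pressing lightly and turning it until it drops over the shaft's key and sits fully home on the plate; then turn it from the feed-one side to centre off, stop there for two seconds, and turn it on to feed two (the double bar) and let go. Leave everything else on the bench where it lies.

Things in the scene. Friction and masses are not known exactly. Their poses are not given: they have to be found in the camera images.
- handle_grip (a point): centre of the bar grip of the loose black switch handle (50 mm across, 50 mm high, 90 g), which stands bore down; 38 mm above its underside. Skirt 50 mm across, 8 mm high; hub 33 mm across up to 26 mm; flat-sided bar from 26 to 50 mm, 14 mm wide (y), 45 mm long (x), with a pointed nose at +x and a white line on top. Grasp the bar across y, fingertips above 26 mm; z up
- handle_nose (a point): tip of the handle's nose, the pointer: 28 mm from the handle's axis along its x, 38 mm above its underside; same axes as handle_grip
- handle_bore (a point): mouth of the handle's bore, centre of its underside, axes as handle_grip. The bore is round, 17.2 mm across and 24 mm deep, with a keyway all along its nose (+x) side, 5.9 mm wide
- feed_unit: fixed grey enclosure, 170 x 150 mm, 70 mm high to the top of the square black plate in its lid; origin on the bench under the shaft's axis; x points away from the edge with the blank metal plate, z up. On the lid beyond the black plate two unlit lamps reach 76 mm
- mark_one (a point): single white bar on the black plate, feed one: +45 degrees from the enclosure's x about the shaft (counterclockwise from above), 39 mm from the axis
- mark_off (a point): white ring on the black plate, centre off: straight along the enclosure's x from the shaft (0 degrees), 35 mm from the axis
- mark_two (a point): double white bar on the black plate, feed two: -45 degrees from the enclosure's x about the shaft (clockwise from above), 39 mm from the axis
- shaft_top (a point): top centre of the bare upright steel shaft, 92 mm above the bench, 22 mm above the black plate: 16 mm across, bevelled top; its lowest 12 mm carry a key, 5 mm wide, standing out 3 mm on one side. Axes are the enclosure's, NOT the shaft's: its angle is not measured. It was left on the feed-one side, key facing between +26 and +80 degrees; find the angle by touch
- shaft_foot (a point): shaft axis at the plate. The nose lies above the shaft's key. Turned wrong by more than some 3 to 7 degrees, the handle rests on the key's top, its underside 12 mm above the plate; right, it drops until it lies on the plate. The shaft turns from +86 to -86 degrees, held by 0.03 Nm friction, with notches (about 0.06 Nm more) at +45, 0 and -45. Handle's play on it: some 5 degrees
- insulating_tape: bystander: red roll of insulating tape lying flat, 60 mm across, 18 mm high; origin under its centre
- ptfe_reel: bystander: white reel of thread tape lying flat, 48 mm across, 13 mm high; origin under its centre
- tee: bystander: steel tee fitting with a push-in end, 72 x 113 x 22 mm, lying; origin under its centre
There are look-alikes about, which are no part of the job. Of the things like the part that bears handle_grip, leave any that is green; of the rest the larger one is meant.

How it is judged:
By the outcome, as a careful person would: the job done as asked, in the order asked, and still so for the second after the job is handed in, with the robot touching nothing.
It also fails if it takes over 58 s, if anything falls off the work surface, if the arm or the gripper's body presses on something with over 40 N, if the wrist force passes 120 N, or if a joint passes its speed limit or range.

## Working session

There is one attempt and no reset: what is moved stays moved. The work goes in short steps, each a Python script; the robot and the scene stay as the last script left them, time stands still between calls to the robot, and variables do not carry over. Pictures are saved under pics/ and viewed, about 8 in all and at most 12, crops included, and the job is handed in when it is done.

```bash
mkdir -p pics; cat > h.py <<'E'
import numpy as np, cv2
from rig import *
def snap(cam,name,crop=None,scale=1):
    im=optics.read_camera(cam); np.save(f'pics/{name}.npy',im)
    if crop: x0,y0,x1,y1=crop; im=im[y0:y1,x0:x1]
    cv2.imwrite(f'pics/{name}.png',cv2.resize(im,None,fx=scale,fy=scale,interpolation=cv2.INTER_CUBIC))
def ray(info,uv):
    K=np.array(info["K"]);d=np.array([(uv[0]-K[0,2])/K[0,0],(uv[1]-K[1,2])/K[1,1]]);p=d.copy()
    for _ in range(20): p=d/(1+info["k1"]*(p@p))
    R=np.array(info["R"]);return -R.T@np.array(info["t"]),R.T@np.array([p[0],p[1],1])
def pix2w(info,uv,z):
    c,d=ray(info,uv);return c+d*(z-c[2])/d[2]
def w2pix(info,X):
    q=np.array(info["R"])@X+np.array(info["t"]);p=q[:2]/q[2];p=p*(1+info["k1"]*(p@p))
    K=np.array(info["K"]);return np.array([K[0,0]*p[0]+K[0,2],K[1,1]*p[1]+K[1,2]])
E
python3 - <<'E'
from h import *
for c in("scene","top"):
    snap(c,c+"0"); i=optics.camera_info(c); R=np.array(i["R"]);print(c,i["K"],i["k1"],-R.T@i["t"],R.round(2).tolist())
print(read_time_s(),read_tcp_pos(),read_ee_rot(),env.hold_point_z)
E
```

```text
scene [[537.3171806    0.         321.97121592]
 [  0.         537.3171806  233.50349977]
 [  0.           0.           1.        ]] -0.03423428948223435 [ 0.01340243 -0.53767344  0.78269884] [[0.56, -0.83, 0.01], [-0.6, -0.41, -0.69], [0.57, 0.38, -0.72]]
top [[587.21117313   0.         319.02706383]
 [  0.         587.21117313 234.25823603]
 [  0.           0.           1.        ]] 0.0008716348267908347 [ 0.21585337 -0.20224374  1.26489342] [[0.13, -0.99, 0.0], [-0.95, -0.13, -0.27], [0.27, 0.03, -0.96]]
0.1 [0.2158363  0.58619916 0.23059474] [ 0.57962142 -0.40478086  0.58032816  0.40424088] 0.0187
```

View pics/top0.png

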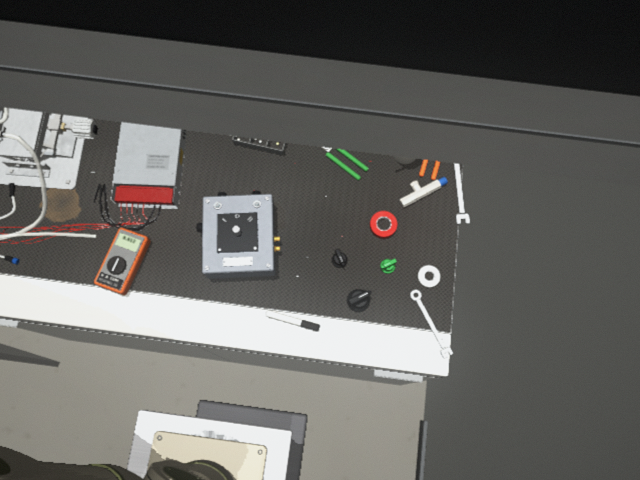

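View pics/scene0.png

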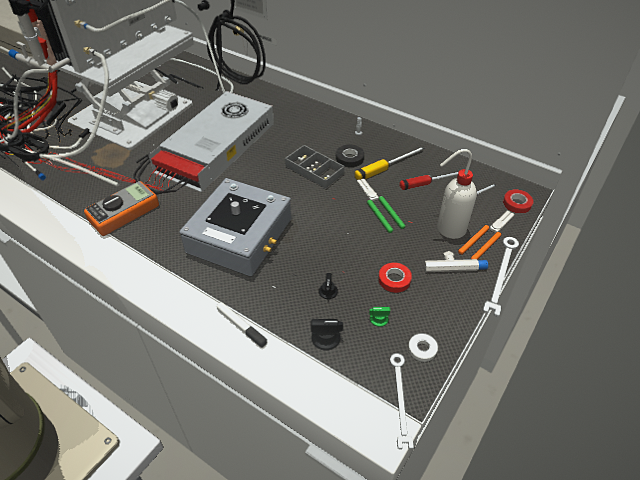

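The top view shows three handles: a large black one at (359,299), a small black one at (340,259) and a green one at (388,266). The large black one fits, being not green and the larger. The box is at (238,235) with its shaft at about (236,229). I'll confirm with an enlarged crop and compute positions.

```bash
python3 - <<'E'
from h import *
i=optics.camera_info("top"); im=np.load('pics/top0.npy')
a=cv2.resize(im[240:325,325:405],None,fx=5,fy=5,interpolation=cv2.INTER_CUBIC)
b=cv2.resize(im[190:275,200:280],None,fx=5,fy=5,interpolation=cv2.INTER_CUBIC)
cv2.imwrite('pics/crop1.png',np.hstack([a,b]))
for n,uv,z in[("handle top",(359,298),.05),("small",(340,258),.03),("green",(388,266),.03),("shaft",(236,229),.092),("tape",(383,224),.018),("ptfe",(429,276),.013)]: print(n,pix2w(i,uv,z).round(3))
E
```

```text
handle top [ 0.433 -0.264  0.05 ]
small [ 0.517 -0.214  0.03 ]
green [ 0.514 -0.319  0.03 ]
shaft [0.535 0.009 0.092]
tape [ 0.61  -0.299  0.018]
ptfe [ 0.507 -0.411  0.013]
```

View pics/crop1.png

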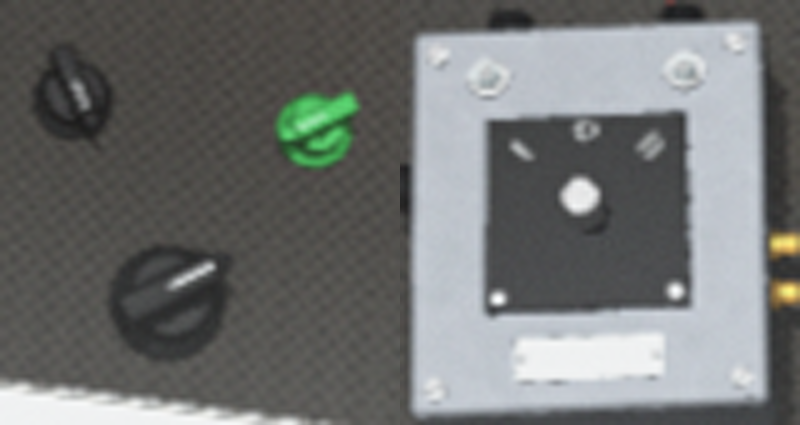

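Confirmed: the large black handle has its nose to the upper right, and the shaft stands bare in the plate. Next I'll check grasp yaws and IK, then approach with the wrist camera.

```bash
cat >> h.py <<'E'
from scipy.spatial.transform import Rotation as Ro
def quat(nose,flip=1):
    "tool down, jaws across the handle's y for a nose heading (deg, world)"
    a=np.radians(nose);z=flip*np.array([-np.sin(a),np.cos(a),0]);x=np.array([0,0,-1.])
    q=Ro.from_matrix(np.column_stack([x,np.cross(z,x),z])).as_quat();return q[[3,0,1,2]]
E
python3 - <<'E'
from h import *
i=optics.camera_info("top")
f=lambda cx,cy,z,ox,oy:pix2w(i,(ox+(cx)/5-.4,oy+cy/5-.4),z)
n=f(228,258,.038,325,240); c=f(168,303,.0,325,240); l=f(213,265,.05,325,240)-f(172,288,.05,325,240)
print("nose",n,"base c",c,"line dir",np.degrees(np.arctan2(l[1],l[0])), "len",np.linalg.norm(l))
# box plate corners (crop b offset 400)
P=[f(x-400,y,.07,200,190) for x,y in[(487,120),(685,112),(690,305),(487,313)]]
o=f(580-400,196,.092,200,190);ring=f(586-400,130,.07,200,190)
d=P[0]-P[3]+P[1]-P[2];print("plate ctr",np.mean(P,0),"sides",[np.linalg.norm(P[k]-P[k-1]) for k in range(4)],"x dir",np.degrees(np.arctan2(d[1],d[0])))
print("shaft",o,"ring",ring,np.degrees(np.arctan2(*(ring-o)[1::-1])),np.linalg.norm((ring-o)[:2]))
w=optics.camera_info("wrist");R=np.array(w["R"]);C=-R.T@np.array(w["t"])
q=read_ee_rot();T=Ro.from_quat(q[[1,2,3,0]]).as_matrix()
print("cam in tool",T.T@(C-read_tcp_pos()),"axis",(T.T@R[2]).round(2),w["K"])
for fl in(1,-1):
    print(fl,"grasp",ik([.433,-.264,.1],quat(-30,fl)))
    for y in(95,60,30,0,-30,-60,-75):
        s=ik([.535,.009,.1],quat(y,fl));print(y,None if s is None else np.round(s,2))
E
```

```text
nose [ 0.45230045 -0.28600469  0.038     ] base c [ 0.43652421 -0.26489547  0.        ] line dir -53.178430535178215 len 0.019885505103157473
plate ctr [0.53510485 0.00925401 0.07      ] sides [np.float64(0.08501473614519824), np.float64(0.08446875623194987), np.float64(0.08520283943941974), np.float64(0.0850002110159409)] x dir 10.437391181021457
shaft [0.53548576 0.00950833 0.092     ] ring [0.570763   0.01592568 0.07      ] 10.310052702856751 0.03585618527274916
cam in tool [-1.42801588e-01  8.03690418e-02  1.37242874e-04] axis [ 0.95 -0.31 -0.  ] [[361.61298309   0.         323.79360801]
 [  0.         361.61298309 239.17781931]
 [  0.           0.           1.        ]]
1 grasp [-0.56180214  0.4074995   1.21746646  1.96718666 -0.43798069  1.06902761
  1.89577235]
95 [-1.12  0.62  1.33  1.9  -0.66  1.17 -2.6 ]
60 [ 0.89  0.57 -1.24  1.81  0.58  1.19  2.09]
30 [-0.53  0.27  0.5   1.88 -0.15  1.03  2.12]
0 [-0.57  0.27  0.53  1.88 -0.16  1.03  1.6 ]
-30 [-0.59  0.27  0.56  1.88 -0.17  1.03  1.09]
-60 [-0.6   0.28  0.57  1.88 -0.17  1.03  0.57]
-75 [-0.61  0.28  0.58  1.88 -0.18  1.04  0.31]
-1 grasp [-0.53832073  0.38076689  1.17862808  1.96662545 -0.4046576   1.0598404
 -1.27456713]
95 [-0.61  0.28  0.59  1.88 -0.18  1.04  0.14]
60 [-0.63  0.28  0.61  1.88 -0.18  1.04 -0.47]
30 [-0.64  0.28  0.62  1.88 -0.19  1.04 -0.99]
0 [-0.7   0.29  0.69  1.88 -0.21  1.04 -1.49]
-30 [-1.05  0.48  1.17  1.9  -0.5   1.1  -1.77]
-60 [-1.05  0.48  1.17  1.9  -0.5   1.1  -2.3 ]
-75 [-1.05  0.48  1.17  1.9  -0.5   1.1  -2.56]
```

```bash
python3 - <<'E'
from h import *
env.servo_line([.17,.45,.33],feed=.25); j=np.array(read_joint_positions());print(j.round(2),read_tcp_pos())
j[0]+=np.arctan2(.45,.17)+np.arctan2(.264,.436); env.move_j(j); print(read_tcp_pos(),read_time_s())
s=ik([.4365,-.2649,.13],quat(-53,-1));print(np.round(s,2))
env.move_ptp([.4365,-.2649,.13],quat(-53,-1));print(read_tcp_pos(),read_time_s(),read_ft_force())
snap("wrist","w1")
E
```

```text
[-1.23 -0.02 -0.08  1.66 -0.    1.5  -0.09] [0.17008715 0.45032879 0.32908135]
[ 0.41230594 -0.24845313  0.32908289] 3.5667
[ 0.51  0.17 -0.06  1.88  0.01  1.09 -2.05]
[ 0.4368134  -0.26490052  0.13035996] 5.2833 [ 0.20244432 -0.45928028 -0.90248357]
```

View pics/w1.png

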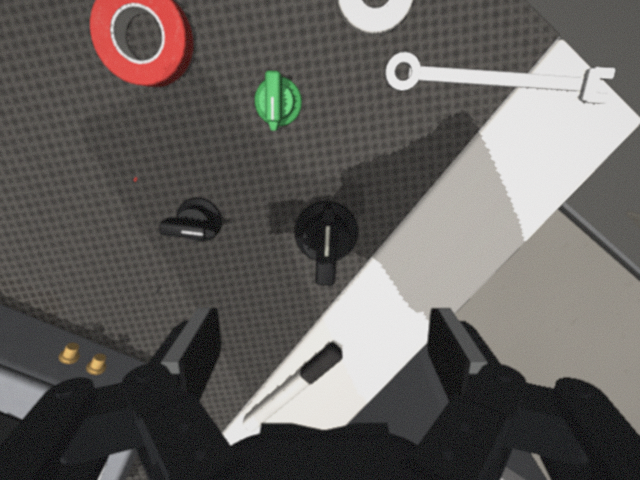

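The wrist view shows the large handle centred at (327,230), its skirt spanning columns 294–358, with the nose up at about (327,203) and the tail at (326,284). It is nearly aligned with the jaws. I'll check this with a model overlay.

```bash
cat >> h.py <<'E'
def overlay(info,im,c,th,base=0,col=(0,255,255)):
    a=np.radians(th);R=np.array([[np.cos(a),-np.sin(a)],[np.sin(a),np.cos(a)]])
    W=lambda x,y,z:w2pix(info,np.r_[np.array(c)+R@[x,y],base+z])
    t=np.linspace(0,2*np.pi,90)
    circ=lambda r,z:np.array([W(r*np.cos(k),r*np.sin(k),z) for k in t])
    bar=lambda z:np.array([W(*p,z) for p in[(-.0225,-.007),(.0225,-.007),(.028,0),(.0225,.007),(-.0225,.007),(-.0225,-.007)]])
    return [(circ(.025,.008),(0,255,0)),(circ(.025,0),(0,180,0)),(bar(.05),(0,255,255)),(bar(.026),(0,128,255))]
def draw(im,polys,crop,s,name):
    x0,y0,x1,y1=crop;o=cv2.resize(im[y0:y1,x0:x1],None,fx=s,fy=s,interpolation=cv2.INTER_CUBIC)
    o=cv2.convertScaleAbs(o,alpha=1.6,beta=20)
    for p,c in polys: cv2.polylines(o,[np.round((p-[x0-.5,y0-.5])*s-.5).astype(int)],False,c,1,cv2.LINE_AA)
    cv2.imwrite(f'pics/{name}.png',o)
E
python3 - <<'E'
from h import *
i=optics.camera_info("wrist");im=np.load('pics/w1.npy')
L,Rr,T,B=[pix2w(i,p,.008) for p in[(294.5,231),(358.5,231),(327,197),(327,262)]]
print((L+Rr)/2,np.linalg.norm(L-Rr),(T+B)/2,np.linalg.norm(T-B))
l=pix2w(i,(327,225),.05)-pix2w(i,(326.5,256),.05);print(np.degrees(np.arctan2(l[1],l[0])),np.linalg.norm(l))
draw(im,overlay(i,im,[.4365,-.2649],-53),(275,175,380,300),5.5,'w1o')
E
```

```text
[ 0.43495671 -0.26609408  0.008     ] 0.04903975976564361 [ 0.43491938 -0.26667622  0.008     ] 0.0519309599541955
-53.679515648538136 0.021249364376978157
```

View pics/w1o.png

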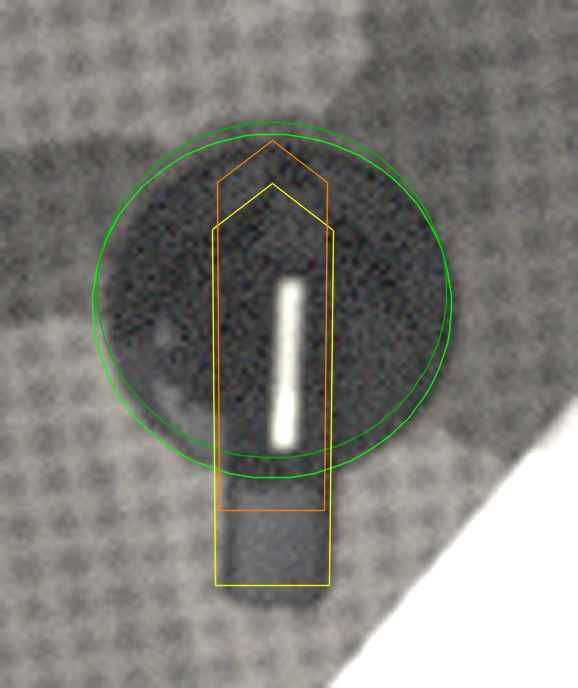

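```bash
python3 - <<'E'
from h import *
q=quat(-54,-1);p=np.array([.435,-.2665,.06])
grip(.045); env.move_ptp([*p[:2],.075],q)
print("hit",env.servo_line([*p[:2],.030],feed=.06,contact_N=6),read_tcp_pos(),read_ft_force())
grip(0.0); print("w",read_width(),read_ft_force(),read_tcp_pos(),read_time_s())
env.servo_line([*p[:2],.17],feed=.2); print("w",read_width(),read_ft_force())
S=np.array([.5355,.0095]);a=np.radians(26.4);u=np.array([np.cos(a),np.sin(a)])
env.move_ptp([*(S-.075*u),.155],quat(26.4,-1));env.wait(.2);print(read_tcp_pos(),read_time_s(),np.round(read_joint_positions(),2),read_ft_force())
snap("wrist","w2")
E
```

```text
hit False [ 0.43520597 -0.26660493  0.03023921] [-0.03597149  0.37074439  0.46208511]
w 0.012729333620371612 [0.4813652  0.15220404 3.10085543] [ 0.4353046  -0.26655849  0.03035949] 7.425
w 0.012606506027599693 [ 0.48492638 -0.07045453 -0.70293594]
[ 0.46834436 -0.02508981  0.15487866] 9.4417 [ 0.3   0.07 -0.35  1.94  0.03  1.13 -1.18] [-0.11840479  0.10885151 -1.39751465]
```

View pics/w2.png

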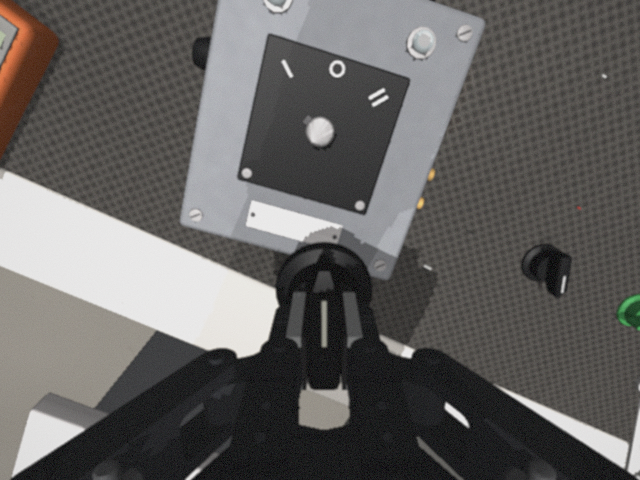

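The wrist view shows the handle held nose-up with its skirt at about (324,283), the shaft top at (320,131), and even the key at about (307,120). Next is an overlay fit of the skirt and the shaft.

```bash
python3 - <<'E'
from h import *
i=optics.camera_info("wrist");im=np.load('pics/w2.npy');tcp=np.array(read_tcp_pos())
zb=.155-.0302
c=lambda r,z,o:(np.array([w2pix(i,np.array([o[0]+r*np.cos(k),o[1]+r*np.sin(k),z])) for k in np.linspace(0,2*np.pi,90)]))
g=cv2.cvtColor(im,cv2.COLOR_BGR2GRAY)
# shaft via bright centroid
sub=g[110:152,300:342];m=(sub>120).astype(np.uint8);n,lab,st,ce=cv2.connectedComponentsWithStats(m);k=1+np.argmax(st[1:,4]);uv=ce[k]+[300,110]
S=pix2w(i,uv,.092);print("shaft",uv,S,st[k])
kk=pix2w(i,(307.5,120.5),.080);d=kk-S;print("key",d,np.degrees(np.arctan2(d[1],d[0])))
for nm,p in[("ring",(337,69)),("one",(288,68.5)),("two",(378,97))]:
    w=pix2w(i,p,.07);d=w-S;print(nm,np.hypot(*d[:2]),np.degrees(np.arctan2(d[1],d[0])))
polys=overlay(i,im,tcp[:2],26.4,zb)+[(c(.008,.092,S),(0,0,255))]
draw(im,polys,(255,105,390,225),2.5,'a');draw(im,polys,(255,225,390,395),4,'b')
a=cv2.imread('pics/a.png');b=cv2.imread('pics/b.png');cv2.imwrite('pics/w2o.png',b)
# skirt sides and front
u=np.array([np.cos(np.radians(26.4)),np.sin(np.radians(26.4))]);v=np.array([-u[1],u[0]])
for nm,p in[("L",(277,283)),("R",(371.5,283)),("F",(324,242))]:
    w=pix2w(i,p,zb+(.004 if nm=="F" else .008))[:2]-tcp[:2];print(nm,w@u,w@v)
E
```

```text
shaft [319.54882155 130.69023569] [0.53448357 0.01024122 0.092     ] [  7   7  27  28 594]
key [ 0.00163571  0.00861277 -0.012     ] 79.2466229209122
ring 0.034914236338054946 9.718766218579786
one 0.03835201091881522 54.64042608864695
two 0.03885845106266288 -35.43575693333099
L 0.0029539183890544057 0.023370687372082276
R 0.0028050166367041968 -0.02391963841490805
F 0.02318752488813393 -0.00020249574056553643
```

View pics/w2o.png

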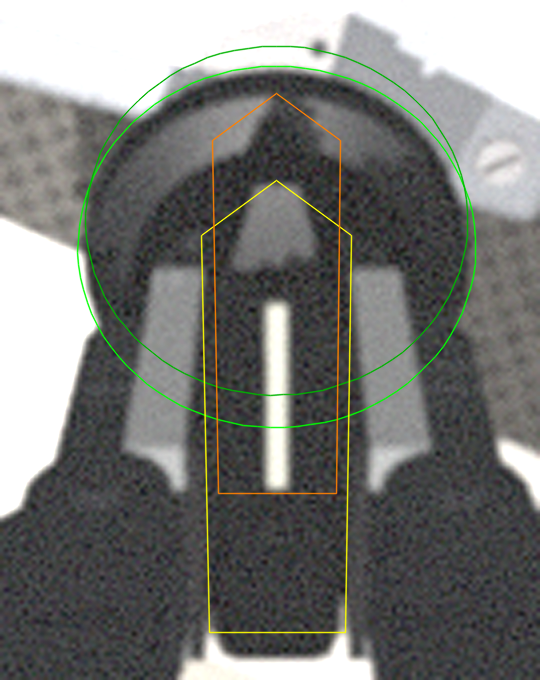

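Combining skirt front, tail and bar width, the handle sits about 3 mm behind the TCP along the bar. I'll refine that with a rim fit, then lower at the same heading, so that camera bias cancels, with a contact stop.

```bash
python3 - <<'E'
from h import *
from scipy.optimize import least_squares
i=optics.camera_info("wrist");g=cv2.GaussianBlur(cv2.cvtColor(np.load('pics/w2.npy'),cv2.COLOR_BGR2GRAY),(0,0),.7).astype(np.float32);tcp=np.array(read_tcp_pos())
a=np.radians(26.4);u=np.array([np.cos(a),np.sin(a)]);v=np.array([-u[1],u[0]]);zb=.1247
t=np.radians(np.arange(-70,71,4.))
rim=lambda p,r=.025:np.array([w2pix(i,np.r_[tcp[:2]+p[0]*u+p[1]*v+r*(np.cos(k)*u+np.sin(k)*v),zb+p[2]]) for k in t])
pr=[-.003,-.0003,0]
A=rim(pr,.0255);n=A-rim(pr,.0245);n/=np.linalg.norm(n,axis=1)[:,None];mid=rim(pr)
s=np.arange(-4,4.01,.25);prof=np.array([[cv2.getRectSubPix(g,(1,1),tuple(map(float,m+k*d)))[0,0] for k in s] for m,d in zip(mid,n)])
gr=np.gradient(prof,axis=1);k=gr.argmax(1);ok=gr.max(1)>4;E=mid+s[k][:,None]*n
for free in(0,1):
    f=lambda p:((rim([p[0],p[1],p[2] if free else 0])-E)*n).sum(1)[ok]
    r=least_squares(f,pr,loss='soft_l1',f_scale=.5,x_scale=[.001]*3,diff_step=1e-3);print(free,(r.x*1000).round(2),ok.sum(),np.abs(f(r.x)).mean())
E
```

```text
0 [-3.17  0.21  0.  ] 30 0.3888467715780052
1 [-3.79  0.13 -1.98] 30 0.3630414574795481
```

```bash
python3 - <<'E'
from h import *
a=np.radians(26.4);u=np.array([np.cos(a),np.sin(a)]);S=np.array([.5345,.0102])
T=S+.0031*u
env.move_ptp([*T,.135],quat(26.4,-1));env.wait(.2);f0=np.array(read_ft_force());print(read_tcp_pos(),f0)
h=env.servo_line([*T,.108],feed=.02,contact_N=4);print(h,read_tcp_pos(),np.array(read_ft_force())-f0,read_moment(),read_time_s())
E
```

```text
[0.53695405 0.01067418 0.13537497] [-0.77217808 -0.29039314 -0.80496541]
True [0.53719434 0.01143336 0.11167698] [0.03288958 1.18889594 6.2130885 ] [-0.03119157  0.14804772 -0.00087894] 11.1667
```

The bore went over the shaft first time, and the handle rests on the key's top (underside about 81.5 mm). Now I sweep upward with light pressure.

```bash
cat > sweep.py <<'E'
from h import *
C=np.array([.5344,.0100]);off=.0031
def pose(th): a=np.radians(th);return C+off*np.array([np.cos(a),np.sin(a)])
f0=np.array([-.77,-.29,-.80])
z=read_tcp_pos()[2]
done=False
for th in list(range(32,62,6))+list(range(62,100,3)):
    env.servo_line([*pose(th),z],attitude=quat(th,-1),feed=.02)
    f=np.array(read_ft_force())-f0
    if f[2]<3:
        env.servo_line([*pose(th),z-.004],feed=.015,contact_N=4)
        if read_tcp_pos()[2]<z-.0035: done=True
        else: z=read_tcp_pos()[2]
    elif f[2]>8: z+=.0005
    f2=np.array(read_ft_force())-f0
    print(th,f.round(1),f2.round(1),np.round(read_tcp_pos(),4),np.round(read_moment()[2],3),round(read_time_s(),2))
    if done or np.hypot(*f2[:2])>10: break
if done:
    print(env.servo_line([*pose(th),.0985],feed=.02,contact_N=6))
    print(read_tcp_pos(),np.array(read_ft_force())-f0,read_time_s())
E
python3 sweep.py
```

```text
32 [-0.2  0.4  4.2] [-0.2  0.4  4.2] [0.5372 0.0116 0.112 ] 0.047 11.42
38 [-0.1 -0.7  4.8] [-0.1 -0.7  4.8] [0.537  0.0118 0.1119] 0.023 11.68
44 [-0.1  0.   5.6] [-0.1  0.   5.6] [0.5368 0.0121 0.1118] 0.063 11.93
50 [-0.2 -1.1  5.9] [-0.2 -1.1  5.9] [0.5366 0.0123 0.1118] -0.018 12.19
56 [ 0.6 -1.1  6.8] [ 0.6 -1.1  6.8] [0.5363 0.0125 0.1118] -0.026 12.45
62 [ 0.6 -1.2  5.9] [ 0.6 -1.2  5.9] [0.5361 0.0127 0.1118] 0.003 12.71
65 [ 0.3 -1.   5.2] [ 0.3 -1.   5.2] [0.5359 0.0128 0.1118] -0.004 12.96
68 [ 0.6 -0.1  6. ] [ 0.6 -0.1  6. ] [0.5357 0.0129 0.1118] -0.006 13.21
71 [ 0.5 -0.   5.9] [ 0.5 -0.   5.9] [0.5355 0.0129 0.1117] -0.037 13.46
74 [ 1.5 -0.9  5.7] [ 1.5 -0.9  5.7] [0.5353 0.013  0.1117] 0.015 13.71
77 [1.9 1.  5.3] [1.9 1.  5.3] [0.5351 0.0131 0.1116] -0.021 13.96
80 [ 1.1 -0.3  4.4] [ 1.1 -0.3  4.4] [0.5348 0.0131 0.1116] -0.034 14.21
83 [0.5 1.  2.3] [ 0.6 -0.8  6.4] [0.5347 0.0131 0.1107] 0.015 14.67
86 [ 1.1 -0.2  5. ] [ 1.1 -0.2  5. ] [0.5347 0.0132 0.1108] 0.003 14.92
89 [ 0.6 -0.6  0.3] [-0.9  0.9 -1.2] [0.5339 0.013  0.1062] 0.048 15.58
True
[0.53436139 0.01324224 0.10030343] [-0.54355703  0.25200985  7.63235437] 15.9583
```

It has dropped home, with the underside at about 70.1 mm, which is the plate. Next I turn to centre off (enclosure heading about 10°) and check.

```bash
cat > turn.py <<'E'
from h import *
def turn(a,b,z,step=6,C=np.array([.5344,.0100]),off=.0031):
    n=int(np.ceil(abs(b-a)/step))
    for th in np.linspace(a,b,n+1)[1:]:
        r=np.radians(th);env.servo_line([*(C+off*np.array([np.cos(r),np.sin(r)])),z],attitude=quat(th,-1),feed=.02)
        print(round(th,1),(np.array(read_ft_force())-[-.77,-.29,-.8]).round(1),np.round(read_moment()[2],3),end=' | ')
    print(np.round(read_tcp_pos(),4),np.round(read_joint_positions(),2),round(read_time_s(),2))
E
python3 - <<'E'
from turn import *
turn(89,9,.1005)
env.wait(.3);snap("top","t2",(200,190,280,275),5)
E
```

```text
83.3 [-0.3  0.1 -0.5] 0.012 | 77.6 [-0.3  1.2 -0.7] 0.024 | 71.9 [-1.   1.8 -0. ] 0.003 | 66.1 [-2.1  1.3 -0.6] 0.048 | 60.4 [-2.8  1.1  0.8] -0.029 | 54.7 [-4.8  1.6  1.7] -0.009 | 49.0 [-3.4  2.   0.7] -0.035 | 43.3 [-4.1  2.3  0.8] 0.039 | 37.6 [-1.7  1.7 -0.9] 0.017 | 31.9 [-0.1  1.6 -1.3] 0.003 | 26.1 [-0.3  1.9 -1.8] 0.01 | 20.4 [-1.3  1.8 -1.8] 0.018 | 14.7 [-1.4  2.6 -0.8] 0.021 | 9.0 [-1.7  2.3 -0.3] 0.026 | [0.5374 0.0106 0.1005] [ 0.19  0.28 -0.33  1.83  0.1   1.05 -1.59] 19.46
```

```bash
python3 - <<'E'
from h import *
snap("wrist","w3",(200,100,440,400),2);print(read_ft_force(),read_moment(),read_width(),read_time_s())
E
```

```text
[-3.43389267  3.91394442 -1.00569931] [0.77521437 0.62746716 0.05130638] 0.012493989379289906 19.8583
```

View pics/w3.png

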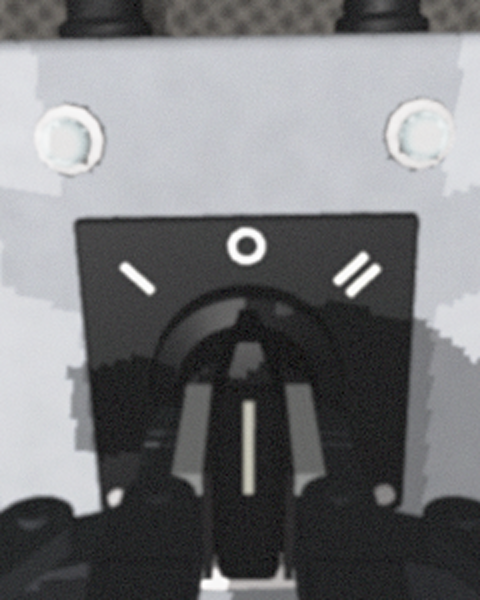

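The wrist view shows the handle seated on the plate with the nose pointing at the ring (crop 246,245). I'll wait the two seconds, then turn on to feed two.

```bash
python3 - <<'E'
from turn import *
env.wait(2.2);print(read_time_s())
turn(9,-38,.1003)
env.wait(.2);turn(-38,-36,.1003);env.wait(.2)
print(read_ft_force())
snap("wrist","w4",(200,100,440,400),2)
E
```

```text
22.0583
3.1 [-2.4  4.8  1. ] 0.043 | -2.8 [-2.4  3.6  0.5] 0.06 | -8.6 [-2.   3.4  1. ] 0.026 | -14.5 [-2.3  2.6  0.7] 0.051 | -20.4 [-2.5  2.2  1. ] -0.03 | -26.2 [-0.8  1.1  2.2] -0.065 | -32.1 [-0.5  3.   2.3] -0.004 | -38.0 [-0.6  2.2  2.2] 0.01 | [0.537  0.008  0.1004] [ 0.1   0.27 -0.23  1.84  0.07  1.04 -2.38] 24.06
-36.0 [-1.2  1.2  2.3] 0.046 | [0.537  0.0079 0.1004] [ 0.1   0.27 -0.23  1.84  0.07  1.04 -2.35] 24.51
[-1.5922514  -0.59520955  1.92371651]
```

View pics/w4.png

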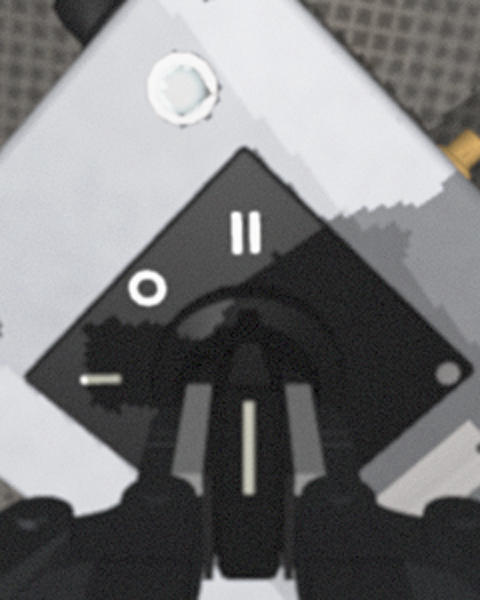

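The nose points at the double bar (crop 246,232). Now I release, retreat straight up and check.

```bash
python3 - <<'E'
from h import *
grip(.045);p=np.array(read_tcp_pos());print(read_width(),p,read_ft_force())
env.servo_line([p[0],p[1],.20],feed=.12);env.wait(.3)
a=np.radians(-36);print(read_time_s(),read_ft_force(),read_tcp_pos())
snap("wrist","w5")
E
```

```text
0.0450178983247643 [0.53700353 0.00816028 0.10031532] [-0.00673643  0.37201576  0.81373244]
26.45 [0.12445506 0.01204804 0.13506048] [0.53683471 0.00814614 0.19958009]
```

View pics/w5.png

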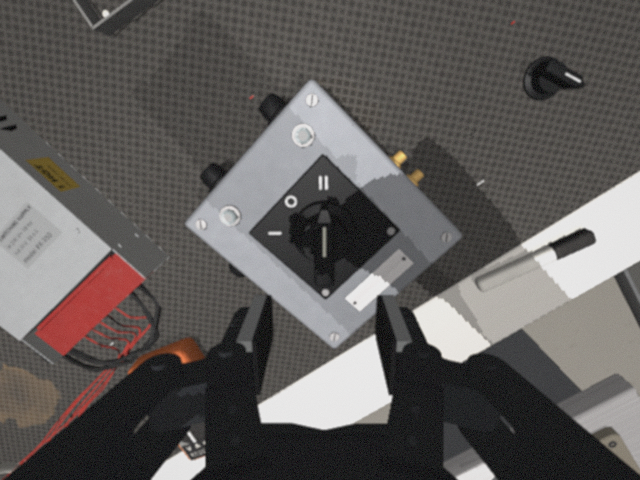

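The handle stays on the plate with its white line (324,240) pointing at the double bar (323,182), and the gripper is clear. I'm handing in.

```bash
python3 -c "
from rig import *
ticket.sign_off();print(read_time_s())"
```

```text
the job is handed in; nothing more can be done
the job is handed in; nothing more can be done
```

The handle is back on the shaft and set to feed two; the job was handed in at about 26.5 s of the 58 s allowed.

- **Fitting:** I picked the larger black handle and set it over the shaft. It first rested on the key, with its underside about 11.5 mm above the plate. I turned it upward under about 4–7 N until it dropped at roughly +79° from the enclosure's x. Its underside then read about 70.1 mm, which is the plate, so it is fully home.
- **Turning:** I turned it to centre off, where the wrist picture showed the nose at the ring. It stopped there for about 2.6 s. I then turned it on to feed two, about 3° past and back to about -46°, and let go.
- **Last checks:** The final picture shows the handle seated, its white line on the double bar, and the gripper clear with wrist force near zero. I touched nothing else on the bench.
- **Disagreements:**
  - The wrist camera showed the handle about 3 mm behind the gripper's centre along the bar. I corrected for this before lowering it.
  - The key looked to be at about +69° in the picture, but the drop came at about +79°. Either the shaft was dragged a little in the sweep or the picture reading was rough.

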